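# Take the sample bottle out of the divided carton for check-weighing

## Task

Lift the one slim-necked bottle out of its cell in the sloping divided carton, past the dividers, and stand it upright in the middle of the round pan of the bench scale. Set it down gently and let go of it.

Things in the scene. Friction and masses are not known exactly. Their poses are not given: they have to be found in the camera images.
- bottle: Amber glass bottle, 145 mm tall, 0.2-0.34 kg, the only one with a neck: body 58 mm across up to 82 mm, neck 26 mm, gilt cap 32 mm across from 117 to 145 mm. Origin: centre of its underside, z along its axis to the cap. Starts in a back-row cell of the carton, tilted as it is, body against the cell's near wall, midway between side dividers. Jars nearby have wide lids, no neck, at most 100 mm tall.
- carton: Cardboard, fixed, mouth tilted 25 deg to its -x side (robot). Outside 214 (x) by 318 (y) by 145 mm along the cell axis, walls 5 mm. 2 rows of 3 cells along y, each 100 mm square; dividers 4 mm, as high as the walls; the bottle's cap stands 5 mm proud, lift it 150 mm along its axis to clear. Frame level (not tilted), origin on the table under the floor's centre. Top back edge 240 mm above the table.
- scale_pan (a point): Centre of the top face of the bench scale's round aluminium pan, 140 mm across, level, 55 mm above the table, z up. Under it a white housing, 210 by 170 mm and 45 mm high, fixed. Loose gilt canisters 46 mm tall stand around the scale, clear of the pan.

How it is judged:
At the end, for the whole second after the job is handed in: The slim-necked bottle stands upright (within 8 degrees) and still on the scale's pan, its base on the pan and its axis within 25 mm of the pan's centre, released (horizontal distance between bottle and scale_pan below 0.025 m and z of bottle in the frame of scale_pan between -0.006 and 0.006 m and angle between bottle's own z axis and vertical below 0.15 rad and linear speed of bottle below 0.03 m/s); the robot touches nothing.
It fails at once if the bottle is dropped or banged onto the scale (moving faster than 0.4 m/s when its base is within 15 mm of the pan's surface) (horizontal distance between bottle and scale_pan below 0.09 m and z of bottle in the frame of scale_pan below 0.015 m and linear speed of bottle above 0.4 m/s).
It also fails if it takes over 43 s, if anything falls off the work surface, if the arm or the gripper's body presses on something with over 40 N, if the wrist force passes 120 N, or if a joint passes its speed limit or range.

## Robot

A 6-joint arm with a two-finger parallel gripper is mounted at the origin on the work surface. World frame = base frame: x ahead of the robot, y to its left, z up, the work surface at z = 0. Lengths are in m, angles in rad, forces in N, time in s.
With the tool pointing down it reaches from about 0.3 to 0.85 m from the base axis. Payload 5.4 kg.
Tool frame: the origin (TCP) lies at the very end of the fingers, on their centre line; the grasp point (between the pads) lies 19 mm behind it; z points along the fingers, y is the line along which they close (so a half turn about z gives the same grasp; the last joint's range is limited). The gripper opens to 85 mm and grips with 20 to 120 N. Pads are 22 mm wide; open, the fingers measure 114 mm over their backs; the gripper's body (76 mm by 85 mm) begins 54 mm behind the grasp point. The pads swing forward as they close: fully open they stand 13 mm farther back than shut.
Start: joints at [0.99, 0.158, 1.597, -0, 1.386, -0.21], TCP at [0.208, 0.536, 0.231] pointing down, gripper open.
Joint ranges: [-2.91, 2.91], [-0.94, 2.29], [0.18, 2.7], [-1.29, 4.43], [0.17, 2.64], [-3, 3]. Speed limits (rad/s): [2.57, 2.57, 3.14, 3.14, 3.14, 3.14].

## Interface

Orientations are given as a rotation vector (axis times angle).
In Python, from station import ctrl gives the robot as it stands.
- The arm moves only by the tool step_arm, never from a script. Its argument "motion" is a list of rows, each a list of 6 numbers: the shift along the tool's x, y, z normalised to -1 to 1, where 1 is 50 cm, then the turn, a rotation vector about the tool's x, y, z normalised to -1 to 1, where 1 is 360 degrees. A call has 1 to 5 rows; each row is the pose to reach, as a shift and turn from the pose commanded when the call began, along the tool's axes at that moment, turning the shorter way round; what a row does not reach only later rows make up. A row lasts 1/12 s, in which the tool goes at most 41.7 mm and 7.16 degrees, less where a joint would pass 70% of its speed; a pose out of reach is approached as far as the arm can. A call with a number of a shift or a turn outside -1 to 1 is refused whole. A call with a gripper value outside its range is refused whole. "claw" is the opening in per cent of the stroke, from 0 (shut) to 100 (fully open), set as the call begins (left out, the last holds). The fingers move at their own pace and stop on an object; "force" is the grip in N (left out, the last holds). Time passes only in rows, so rows that repeat a pose let the fingers close. It gives the time, the measured TCP pose, the force, the opening and the grip force at its end, in the units of the state.
- ctrl.sense(): the state, without advancing time (a new reading comes with each control period).
- ctrl.capture(name): name is "scene" or "top"; returns a dict with "img" (384x512x3 uint8, red, green, blue), "fx", "fy", "cx", "cy" (pixels), "extrinsics" (4x4, takes a point from world to camera coordinates). Camera axes: x right, y up, looking along -z (the intrinsics and any distortion apply to the point x, -y, -z); pixel columns grow to the right and rows downward; lengths in m; the calibration is good to about 2 mm. A picture is of the moment at which its call begins. There is no depth.
- ctrl.job_done(): hands the job in; it is judged then, once.
Trained networks look in the newest picture that a camera, given by its name, has taken for a name from the list of things; names that differ only in an ending like _2 or _b are one class to them, and where a whole thing is asked for, a point or a joint stands for the part that bears it (a point fixed in the world has none). Each returns a list of dicts, best first, with "p" (0 to 1); they miss things now and then, are a little off and sometimes report something else, mostly with a low value. They report only what shows in the picture. A call takes as long as a camera call.
- ctrl.cut_out(camera, query): "pixels" (384x512 bool, what is visible of it) and "centre" ([row, column] in pixels, amid what is visible of it).
- ctrl.mark_of(camera, query): "centre" ([row, column] in pixels: a listed point, or the origin of a listed thing).
The state is a dict: "time_s": time; "qpos": joint angles; "joint_vel": joint speeds; "joint_torque": joint torques, N m; "tcp_pos": TCP position; "ee_rot": TCP orientation; "ft_force": force on the tool from outside, world axes, zero at the start; "ft_torque": the same for the moment, N m; "width": finger opening in m; "grip_force": force on a finger pad.
Only numpy, scipy, OpenCV 4.12 (cv2) and the standard library are available. Lean on these libraries where they do the work, as an engineer would, in place of code of your own. Each camera call takes 0.05 s, during which the arm holds its last target. There are 200 camera calls.

## Working session

There is one attempt and no reset: what is moved stays moved. The work goes in short steps, Python scripts to look and compute and a tool call to move; the robot and the scene stay as the last step left them, time stands still between calls to the robot, and variables do not carry over. Pictures are saved under pics/ and viewed, at most 10 in all, crops included, and the job is handed in when it is done.

Besides the shell and the picture viewer there is one more tool, called after "Emit:" as name(argument=value, ...), one argument or row to a line, values as JSON. step_arm: Moves the arm, as the interface text tells. Its arguments: {"type":"object","properties":{"motion":{"type":"array"},"claw":{"type":"number"},"force":{"type":"number"}},"required":["motion"]}

```bash
mkdir -p pics
cat > h.py <<'E'
import numpy as np, cv2
from scipy.spatial.transform import Rotation as R
from station import ctrl
def ray(c,rc):
    E=np.array(c["extrinsics"]);x=(rc[1]-c["cx"])/c["fx"];y=(rc[0]-c["cy"])/c["fy"]
    d=E[:3,:3].T@np.array([x,-y,-1.]);return -E[:3,:3].T@E[:3,3],d/np.linalg.norm(d)
def atz(c,rc,z):
    o,d=ray(c,rc);return o+d*(z-o[2])/d[2]
def tri(rs):
    A=sum(np.eye(3)-np.outer(d,d) for o,d in rs);b=sum((np.eye(3)-np.outer(d,d))@o for o,d in rs)
    return np.linalg.solve(A,b)
def proj(c,p):
    E=np.array(c["extrinsics"]);q=E[:3,:3]@p+E[:3,3]
    return [c["cy"]+c["fy"]*-q[1]/-q[2],c["cx"]+c["fx"]*q[0]/-q[2]]
E
python3 - <<'E'
from h import *
import pickle
D={}
for n in("scene","top"):
    c=ctrl.capture(n);D[n]=c
    print(n,c["fx"],c["cx"],[k for k in c], ray(c,[192,256])[0])
    for q in("bottle","carton","scale_pan"):
        for m in ctrl.mark_of(n,q)[:2]:print(q,"mark",m)
        for m in ctrl.cut_out(n,q)[:2]:print(q,"cut",m["p"],m["centre"],m["pixels"].sum())
pickle.dump(D,open("d.pkl","wb"))
cv2.imwrite("pics/a.png",np.vstack([D["scene"]["img"],D["top"]["img"]])[:,:,::-1][:, :]) 
cv2.imwrite("pics/s.png",D["scene"]["img"][:,:,::-1]);cv2.imwrite("pics/t.png",D["top"]["img"][:,:,::-1])
print(ctrl.sense())
E
```

```text
scene 385.2917150951275 252.3697389978052 ['img', 'fx', 'fy', 'cx', 'cy', 'extrinsics'] [ 0.27965618 -0.12642168  1.02692163]
bottle mark {'centre': [186.9, 275.5], 'p': 0.62}
bottle cut 0.9 [187.4, 272.6] 483
carton mark {'centre': [177.4, 166.0], 'p': 0.61}
carton mark {'centre': [220.0, 304.0], 'p': 0.6}
carton cut 0.96 [219.1, 308.9] 11492
scale_pan cut 0.61 [189.9, 166.3] 4745
top 376.37229536222145 250.66942531699732 ['img', 'fx', 'fy', 'cx', 'cy', 'extrinsics'] [0.39487914 0.009539   0.93283841]
bottle mark {'centre': [184.3, 272.8], 'p': 0.89}
bottle cut 0.8 [184.1, 276.1] 688
carton mark {'centre': [201.7, 315.8], 'p': 0.88}
carton cut 0.97 [204.6, 333.3] 14635
scale_pan mark {'centre': [214.9, 148.6], 'p': 0.75}
scale_pan cut 0.94 [226.7, 155.6] 6329
{'time_s': 0.7, 'qpos': array([ 9.89858872e-01,  1.58381852e-01,  1.59695400e+00, -2.07153577e-05,
        1.38619619e+00, -2.10086234e-01]), 'joint_vel': array([-0.00082055,  0.0001    ,  0.00025827,  0.00055453, -0.00092365,
       -0.00026717]), 'joint_torque': array([-9.18805890e-04, -3.95914328e+01, -3.31637979e+01, -3.70269590e-04,
        5.95903166e-04,  3.12222973e-06]), 'tcp_pos': array([0.20840607, 0.53590804, 0.23133242]), 'ee_rot': array([5.79185666e-01, 3.08769875e+00, 7.55259436e-05]), 'ft_force': array([ 0.24375604, -0.67362638,  0.58040219]), 'ft_torque': array([ 0.017322  ,  0.04099593, -0.02538562]), 'grip_force': 0.0, 'width': 0.0851544126493171}
```

View pics/s.png

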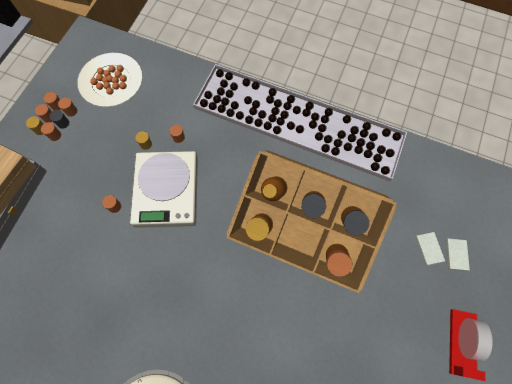

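View pics/t.png

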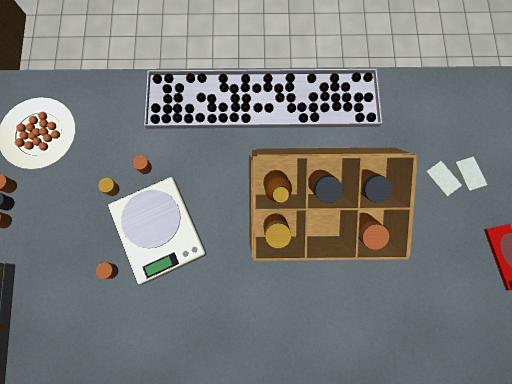

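The scene shows the bottle's gilt cap at about (192,270), with the carton corners at (153,260), (207,396), (288,361) and (236,229) and the pan at (177,164). In the top view the cap is at (194,280), in the back-left (+y) cell, and the pan is at (219,151). The carton corners there are (151,251), (153,416), (259,410) and (260,252).

Run:
```python
from h import *
import pickle
from scipy.optimize import least_squares
D=pickle.load(open("d.pkl","rb"))
t=np.radians(25);a=np.array([-np.sin(t),0,np.cos(t)]);u=np.array([np.cos(t),0,np.sin(t)]);v=np.array([0,1,0])
def P(q,U,V,A):
    p=U*u+V*v+A*a; return R.from_euler("z",q[2]).apply(p)+[q[0],q[1],.0634]
cor=[(.107,.159),(.107,-.159),(-.107,-.159),(-.107,.159)]
px={"top":[(151,251),(153,416),(259,410),(260,252)],"scene":[(153,260),(207,396),(288,361),(236,229)]}
def f(q):return np.concatenate([np.subtract(proj(D[n],P(q,*c,.145)),p) for n in px for c,p in zip(cor,px[n])])
s=least_squares(f,[.45,-.1,0]);print("carton",s.x,s.fun.round(1))
for A in(.15,):
    top=P(s.x,.031,.104,A);print("captop model",top,[np.round(proj(D[n],top),1) for n in D])
rs=[]
for n,(r0,c0) in (("top",(194,280)),("scene",(192,270))):
    hsv=cv2.cvtColor(D[n]["img"],cv2.COLOR_RGB2HSV)
    m=cv2.inRange(hsv,(17,150,110),(30,255,255));m2=np.zeros_like(m);m2[r0-13:r0+13,c0-13:c0+13]=m[r0-13:r0+13,c0-13:c0+13]
    k,l,st,ce=cv2.connectedComponentsWithStats(m2);i=1+st[1:,4].argmax();print(n,"cap",ce[i][::-1],st[i],hsv[r0,c0]);rs.append(ray(D[n],ce[i][::-1]))
print("cap tri",tri(rs))
rs=[]
for n,(r0,c0) in (("top",(219,151)),("scene",(177,164))):
    im=D[n]["img"].copy();b=cv2.GaussianBlur(im,(3,3),0)
    hsv=cv2.cvtColor(b,cv2.COLOR_RGB2HSV).astype(int);print(hsv[r0,c0],hsv[r0-5,c0+6])
    S=b.astype(int);m=((S[:,:,2]-S[:,:,0]>4)&(S.sum(2)>400)).astype(np.uint8)
    m2=np.zeros_like(m);m2[r0-40:r0+40,c0-40:c0+40]=m[r0-40:r0+40,c0-40:c0+40]
    k=max(cv2.findContours(m2,0,1)[0],key=cv2.contourArea);e=cv2.fitEllipse(cv2.convexHull(k));print(n,e);rc=e[0][::-1];rs.append(ray(D[n],rc));print(atz(D[n],rc,.055))
print("pan tri",tri(rs))
x=[cv2.resize(D["top"]["img"][130:290,100:300],None,fx=3,fy=3)];cv2.imwrite("pics/z.png",x[0][:,:,::-1])
```

```text
carton [ 0.60008468 -0.1594835  -0.00359777] [ 3.7  2.1  0.8  0.5 -1.2 -1.8 -1.   1.5 -3.3  0.5 -4.9  1.4  4.  -1.8
  0.5 -1.5]
captop model [ 0.56516188 -0.05535718  0.21244733] [array([190. , 270.7]), array([193.4, 281.2])]
top cap [194.29901961 280.50980392] [273 187  16  16 204] [ 21 176 185]
scene cap [190.54601227 269.2392638 ] [262 184  15  14 163] [ 20 165 182]
cap tri [ 0.56191572 -0.05332485  0.21622013]
[116  18 217] [118  18 217]
top ((150.1107177734375, 218.6015167236328), (56.566715240478516, 60.29355239868164), 50.58175277709961)
[0.54439191 0.24114826 0.055     ]
[133  11 203] [137  11 203]
scene ((146.216552734375, 184.81777954101562), (12.162188529968262, 32.627952575683594), 136.00994873046875)
[0.50440325 0.27256967 0.055     ]
pan tri [0.50580141 0.22565987 0.14782756]
```

```bash
cat >> h.py <<'E'
t=np.radians(25);a=np.array([-np.sin(t),0,np.cos(t)])
cap=np.array([.5635,-.0545,.2125]); pan=np.array([.544,.241,.055])
def ori(tilt,yaw=0):
    s,c=np.sin(np.radians(tilt)),np.cos(np.radians(tilt))
    return R.from_euler("z",yaw,degrees=True)*R.from_matrix(np.array([[-c,0,-s],[0,1,0],[s,0,-c]]).T)
def go(p,o,n=None):
    s=ctrl.sense();r=R.from_rotvec(s["ee_rot"]);d=r.inv().apply(np.asarray(p)-s["tcp_pos"]);w=(r.inv()*o).as_rotvec()
    print("t",s["time_s"],"tcp",s["tcp_pos"].round(4),"mm",(d*1000).round(1),"rows",max(np.linalg.norm(d)/.0417,np.degrees(np.linalg.norm(w))/7.16).round(1))
    print("ROW",(d/.5).round(4).tolist()+(w/2/np.pi).round(4).tolist())
E
python3 - <<'E'
from h import *
import pickle
D=pickle.load(open("d.pkl","rb"))
print([proj(D[n],pan) for n in D])
print([ [np.round(proj(D['scene'],pan+.07*np.array([np.cos(q),np.sin(q),0]))) for q in (0,1.57,3.14,4.71)]])
print(ori(25).as_matrix())
go(cap+.09*a,ori(25))
E
```

```text
[[np.float64(176.43032768160296), np.float64(163.4863005151028)], [np.float64(218.76547374715827), np.float64(150.16491468746216)]]
[[array([155., 175.]), array([167., 141.]), array([199., 151.]), array([186., 187.])]]
[[-0.90630779  0.          0.42261826]
 [ 0.          1.          0.        ]
 [-0.42261826  0.         -0.90630779]]
t 0.7 tcp [0.2084 0.5359 0.2313] mm [-509.5 -435.4  -62.7] rows 16.1
ROW [-1.0189, -0.8707, -0.1255, -0.0129, -0.0686, -0.0581]
```

View pics/z.png

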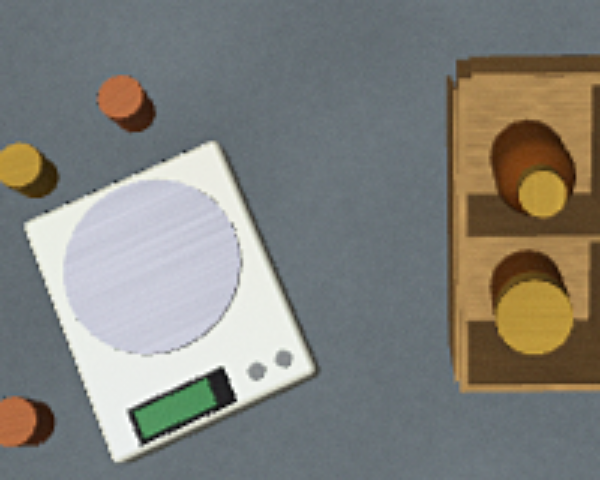

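The crop agrees: the pan is a full ellipse around top (219,150), and the cap is at (194,280). Moving now.

Emit:
step_arm(
  motion=[
    [-0.08,-0.055,-0.03,0,0,0],
    [-0.14,-0.11,-0.06,0,0,0],
    [-0.2,-0.16,-0.08,0,-0.01,-0.01],
    [-0.26,-0.22,-0.1,-0.005,-0.02,-0.02],
    [-0.32,-0.27,-0.11,-0.006,-0.03,-0.03],
  ],
  claw=60,
  force=60,
)

```text
time_s: 1.12
tcp_pos: [0.3054, 0.3585, 0.2865]
ee_rot: [0.262, 2.933, 0.005]
ft_force: [0.7, -0.3, 0.8]
width: 0.0509
grip_force: 0.0
```

```bash
python3 -c "
from h import *
go(cap+.09*a,ori(25));s=ctrl.sense();print(s['width'],s['qpos'])"
```

```text
t 1.1167 tcp [0.3054 0.3585 0.2865] mm [-286.5 -367.8   41.2] rows 11.2
ROW [-0.5731, -0.7356, 0.0824, -0.0056, -0.0379, -0.0278]
0.05094549385885404 [ 0.69802713 -0.24225987  1.8880507  -0.1396012   1.3556493  -0.67416746]
```

Emit:
step_arm(
  motion=[
    [-0.05,-0.064,0,0,-0.004,-0.003],
    [-0.1,-0.128,0,0,-0.008,-0.006],
    [-0.15,-0.19,0.01,0,-0.012,-0.009],
    [-0.2,-0.256,0.015,-0.002,-0.016,-0.012],
    [-0.25,-0.32,0.02,-0.003,-0.019,-0.014],
  ],
)

```text
time_s: 1.53
tcp_pos: [0.3986, 0.1784, 0.296]
ee_rot: [0.128, 2.824, 0.003]
ft_force: [0.7, -0.5, 0.2]
width: 0.0515
grip_force: 0.0
```

```bash
python3 -c "
from h import *
go(cap+.09*a,ori(25));s=ctrl.sense();print(s['width'],s['qpos'])"
```

```text
t 1.5333 tcp [0.3986 0.1784 0.296 ] mm [-140.1 -220.9   43.9] rows 6.4
ROW [-0.2803, -0.4417, 0.0878, -0.0028, -0.0193, -0.014]
0.0514622027424758 [ 0.1944344  -0.50129259  2.07624369 -0.0752489   1.26069087 -1.27401258]
```

Emit:
step_arm(
  motion=[
    [-0.05,-0.07,0.01,0,-0.004,-0.003],
    [-0.1,-0.14,0.02,0,-0.008,-0.006],
    [-0.15,-0.21,0.035,-0.001,-0.012,-0.009],
    [-0.19,-0.28,0.05,-0.002,-0.015,-0.011],
    [-0.22,-0.35,0.07,-0.0025,-0.0175,-0.013],
  ],
)

```text
time_s: 1.95
tcp_pos: [0.4979, -0.0049, 0.2952]
ee_rot: [0.011, 2.714, -0.002]
ft_force: [0.3, 0.0, -0.7]
width: 0.0511
grip_force: 0.0
```

Emit:
step_arm(
  motion=[
    [0,0,0,0,0,0],
    [0,0,0,0,0,0],
  ],
)

```text
time_s: 2.12
tcp_pos: [0.4967, -0.0051, 0.2931]
ee_rot: [0.019, 2.72, -0.001]
ft_force: [-0.6, 0.3, -0.0]
width: 0.0513
grip_force: 0.0
```

```bash
python3 -c "
from h import *
go(cap+.06*a,ori(25));s=ctrl.sense();print(s['width'],s['qpos'])"
```

```text
t 2.1167 tcp [ 0.4967 -0.0051  0.2931] mm [-27.8 -48.8  41. ] rows 1.7
ROW [-0.0555, -0.0977, 0.0821, -0.0006, -0.0024, -0.0021]
0.0513414143487854 [-0.33907385 -0.43870266  2.06301897  0.14766031  1.1206029  -1.93344642]
```

Emit:
step_arm(
  motion=[
    [-0.0555,-0.05,0.03,0,-0.002,-0.002],
    [-0.0555,-0.0977,0.06,-0.0006,-0.0024,-0.0021],
    [-0.0555,-0.0977,0.0821,-0.0006,-0.0024,-0.0021],
    [-0.0555,-0.0977,0.0821,-0.0006,-0.0024,-0.0021],
    [-0.0555,-0.0977,0.0821,-0.0006,-0.0024,-0.0021],
  ],
)

```text
time_s: 2.53
tcp_pos: [0.538, -0.05, 0.2669]
ee_rot: [-0.01, 2.706, 0.003]
ft_force: [0.6, 0.2, 0.1]
width: 0.0509
grip_force: 0.0
```

Run:
```python
from h import *
go(cap-.033*a,ori(25))
c=ctrl.capture("scene");d=ctrl.capture("top")
x=np.hstack([cv2.resize(i["img"][r:r+130,q:q+130],(400,400)) for i,r,q in((c,125,205),(d,130,215))])
cv2.imwrite("pics/g.png",x[:,:,::-1])
```

```text
t 2.5333 tcp [ 0.538  -0.05    0.2669] mm [-0.2 -4.9 93. ] rows 2.2
ROW [-0.0003, -0.0097, 0.1861, 0.0006, -0.0001, 0.001]
```

View pics/g.png

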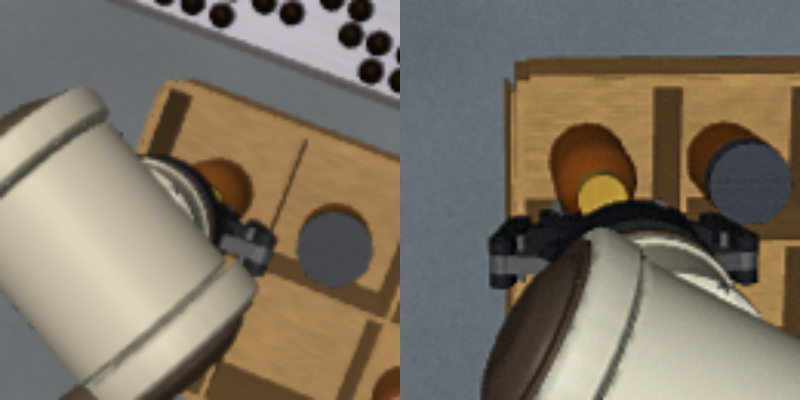

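The gripper is above the cell and its fingers line up with the cap (top crop, cap at about (193,281)). The wide knuckles are still well above the rim. I'll check that the arm has settled.

```bash
python3 -c "
from h import *
go(cap-.030*a,ori(25))"
```

```text
t 2.6333 tcp [ 0.5386 -0.0502  0.2684] mm [ 1.3 -4.5 91.2] rows 2.2
ROW [0.0026, -0.0089, 0.1824, 0.0004, 0.0004, 0.0012]
```

Emit:
step_arm(
  motion=[
    [0.001,-0.004,0.02,0,0,0],
    [0.002,-0.008,0.04,0,0,0.001],
    [0.002,-0.008,0.06,0,0,0.001],
    [0.002,-0.008,0.06,0,0,0.001],
    [0.002,-0.008,0.06,0,0,0.001],
  ],
)

```text
time_s: 3.05
tcp_pos: [0.5499, -0.0554, 0.2385]
ee_rot: [0.001, 2.706, 0.004]
ft_force: [-0.5, 0.6, -0.1]
width: 0.0514
grip_force: 0.0
```

Emit:
step_arm(
  motion=[
    [0,0,0,0,0,0],
  ],
)

```text
time_s: 3.13
tcp_pos: [0.5504, -0.0557, 0.2398]
ee_rot: [0.001, 2.704, 0.003]
ft_force: [-1.3, -0.3, -0.3]
width: 0.0516
grip_force: 0.0
```

```bash
python3 -c "
from h import *
go(cap-.030*a,ori(25))
d=ctrl.capture('top')
cv2.imwrite('pics/g2.png',cv2.resize(d['img'][150:240,230:330],(500,450))[:,:,::-1])
go(cap-.030*a,ori(25))"
```

```text
t 3.1333 tcp [ 0.5504 -0.0557  0.2398] mm [-0.2  1.1 60.3] rows 1.4
ROW [-0.0005, 0.0023, 0.1206, 0.0003, 0.0002, -0.0002]
t 3.1833 tcp [ 0.5506 -0.0558  0.2402] mm [ 0.1  1.3 60.6] rows 1.5
ROW [0.0002, 0.0025, 0.1212, 0.0002, 0.0003, -0.0002]
```

View pics/g2.png

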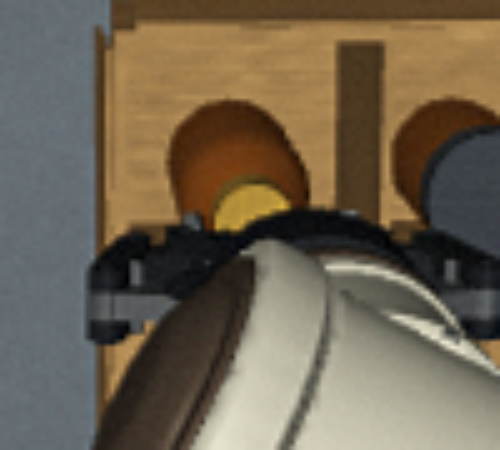

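The cap centre is at about column 281 and the knuckle pins at columns 257 and 320. I'll check these against the projection.

```bash
python3 -c "
from h import *
import pickle
c=pickle.load(open('d.pkl','rb'))['top'];s=ctrl.sense()
for k in (.0,.05,.08,.11):
  print(k,[np.round(proj(c,s['tcp_pos']+k*a+[0,y,0]),1) for y in (.07,0,-.07)])
print('cap',proj(c,cap),s['tcp_pos'],s['qpos'],np.array(c['extrinsics']).round(3))
d=ctrl.capture('scene')
cv2.imwrite('pics/g3.png',cv2.resize(d['img'][150:250,210:310],(600,600),interpolation=cv2.INTER_CUBIC)[:,:,::-1])
"
```

```text
0.0 [array([197.9, 245.8]), array([197.5, 282.9]), array([197.1, 320. ])]
0.05 [array([203.9, 245.7]), array([203.5, 285.5]), array([203.2, 325.3])]
0.08 [array([208.1, 245.6]), array([207.6, 287.3]), array([207.2, 329. ])]
0.11 [array([212.6, 245.5]), array([212.1, 289.3]), array([211.7, 332.9])]
cap [np.float64(194.1859126702347), np.float64(280.7820057693926)] [ 0.55055763 -0.05584979  0.24023625] [-0.41914353 -0.23505198  2.01876277  0.213349    0.96481066 -2.07610018] [[-0.011 -1.     0.004  0.01 ]
 [ 0.971 -0.01   0.24  -0.607]
 [-0.24   0.007  0.971 -0.811]
 [ 0.     0.     0.     1.   ]]
```

View pics/g3.png

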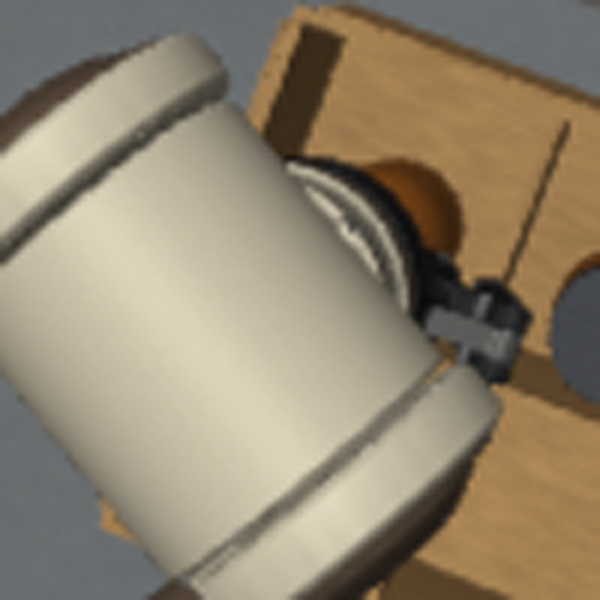

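The knuckles match the projection for a point about 100 mm behind the tip, so they'll clear the rim. I'm descending.

Emit:
step_arm(
  motion=[
    [0,0.001,0.03,0,0,0],
    [0,0.002,0.06,0,0,0],
    [0,0.002,0.09,0,0,0],
    [0,0.002,0.122,0,0,0],
    [0,0.002,0.122,0,0,0],
  ],
)

```text
time_s: 3.65
tcp_pos: [0.5752, -0.0542, 0.1818]
ee_rot: [0.001, 2.708, 0.005]
ft_force: [-1.0, -0.6, -1.5]
width: 0.0512
grip_force: 0.0
```

```bash
python3 -c "
from h import *
go(cap-.030*a,ori(25))"
```

```text
t 3.65 tcp [ 0.5752 -0.0542  0.1818] mm [-2.3 -0.3 -2.8] rows 0.1
ROW [-0.0047, -0.0006, -0.0055, 0.0005, -0.0005, -0.0003]
```

Emit:
step_arm(
  motion=[
    [0,0,0,0,0,0],
    [0,0,0,0,0,0],
    [0,0,0,0,0,0],
    [0,0,0,0,0,0],
    [0,0,0,0,0,0],
  ],
  claw=0,
  force=70,
)

```text
time_s: 4.07
tcp_pos: [0.5765, -0.0548, 0.1858]
ee_rot: [0.001, 2.702, 0.002]
ft_force: [-2.5, 1.0, 2.7]
width: 0.0302
grip_force: 69.5
```

Emit:
step_arm(
  motion=[
    [0,0,-0.01,0,0,0],
    [0,0,-0.03,0,0,0],
    [0,0,-0.06,0,0,0],
    [0,0,-0.09,0,0,0],
    [0,0,-0.12,0,0,0],
  ],
)

```text
time_s: 4.48
tcp_pos: [0.5505, -0.0549, 0.2404]
ee_rot: [0.001, 2.703, 0.002]
ft_force: [3.3, -1.5, -2.4]
width: 0.0305
grip_force: 69.5
```

Emit:
step_arm(
  motion=[
    [0,0,-0.04,0,0,0],
    [0,0,-0.09,0,0,0],
    [0,0,-0.14,0,0,0],
    [0,0,-0.19,0,0,0],
    [0,0,-0.23,0,0,0],
  ],
)

```text
time_s: 4.9
tcp_pos: [0.5009, -0.0549, 0.3454]
ee_rot: [0.001, 2.703, 0.001]
ft_force: [0.7, 0.2, -1.3]
width: 0.0299
grip_force: 69.5
```

Emit:
step_arm(
  motion=[
    [0,0,0,0,0,0],
    [0,0,0,0,0,0],
  ],
)

```text
time_s: 5.07
tcp_pos: [0.5019, -0.0552, 0.3441]
ee_rot: [0.001, 2.702, 0.001]
ft_force: [0.8, 0.1, -3.9]
width: 0.0307
grip_force: 69.8
```

```bash
python3 -c "
from h import *
s=ctrl.sense();print(s['qpos'],s['width'],s['grip_force'],s['ft_force'],s['ft_torque'])
go(s['tcp_pos']+[0,.1,.06],ori(25))
go(pan+[0,0,.112+.12],ori(0))
d=ctrl.capture('top');c=ctrl.capture('scene')
cv2.imwrite('pics/g4.png',np.hstack([cv2.resize(i['img'][90:290,150:350],(400,400)) for i in (c,d)])[:,:,::-1])
"
```

```text
[-0.47202421 -0.43957568  1.96965898  0.20751242  1.22208909 -2.0745376 ] 0.030748241949270796 69.75416779518127 [ 0.77951203  0.07476627 -3.90844667] [ 0.00788951  0.42121904 -0.03914541]
t 5.0667 tcp [ 0.5019 -0.0552  0.3441] mm [-25.4 100.  -54.3] rows 2.8
ROW [-0.0509, 0.2001, -0.1086, 0.0, 0.0005, -0.0001]
t 5.0667 tcp [ 0.5019 -0.0552  0.3441] mm [-13.5 296.2  69.6] rows 7.3
ROW [-0.027, 0.5925, 0.1393, 0.0001, 0.0699, -0.0001]
```

View pics/g4.png

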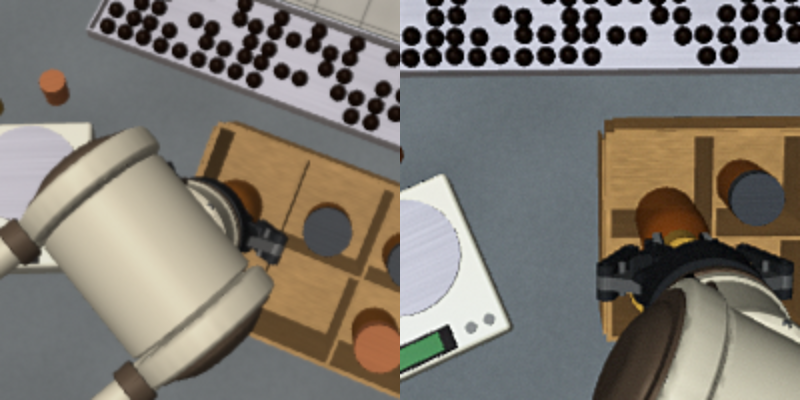

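The bottle hangs in the gripper clear of the cell, with its body at about (197,270) in the top view. I'm traversing to the scale.

Emit:
step_arm(
  motion=[
    [0,0.03,-0.05,0,0,0],
    [0,0.09,-0.07,0,0,0],
    [0,0.15,-0.09,0,0,0],
    [0,0.22,-0.1,0,0.003,0],
    [0,0.29,-0.1,0,0.01,0],
  ],
)

```text
time_s: 5.58
tcp_pos: [0.48, 0.0912, 0.3882]
ee_rot: [0.002, 2.768, 0.002]
ft_force: [-0.3, -0.0, -2.1]
width: 0.0304
grip_force: 70.2
```

Emit:
step_arm(
  motion=[
    [0,0.06,0,0,0.01,0],
    [0,0.12,0,0,0.02,0],
    [0,0.18,0,0,0.03,0],
    [0,0.24,0,0,0.04,0],
    [0,0.28,0,0,0.05,0],
  ],
)

```text
time_s: 6.0
tcp_pos: [0.4802, 0.233, 0.3865]
ee_rot: [-0.004, 3.087, 0.003]
ft_force: [0.6, -1.1, -2.2]
width: 0.0304
grip_force: 70.3
```

Emit:
step_arm(
  motion=[
    [0,0.005,0,0,0.005,0],
    [0,0.01,0,0,0.01,0],
    [0,0.01,0,0,0.01,0],
    [0,0.01,0,0,0.01,0],
  ],
)

```text
time_s: 6.33
tcp_pos: [0.481, 0.2351, 0.3868]
ee_rot: [-0.0, -3.137, -0.002]
ft_force: [0.7, -0.8, -2.2]
width: 0.0303
grip_force: 70.5
```

```bash
python3 -c "
from h import *
s=ctrl.sense();print(s['qpos'],s['width'],s['grip_force'],s['ft_force'],s['ft_torque'])
go(pan+[0,0,.112+.05],ori(0))
"
```

```text
[ 0.22741484  0.00455187  1.45825058  0.00214709  1.68318813 -1.34309797] 0.030284373700775972 70.45080542564392 [ 0.73902679 -0.83639056 -2.23756877] [-0.02204615 -0.03863592 -0.0222089 ]
t 6.3333 tcp [0.481  0.2351 0.3868] mm [-63.8   5.8 169.5] rows 4.3
ROW [-0.1276, 0.0115, 0.3391, 0.0002, -0.0008, -0.0]
```

Emit:
step_arm(
  motion=[
    [-0.06,0.006,0.02,0,0,0],
    [-0.12,0.0115,0.08,0,0,0],
    [-0.1276,0.0115,0.16,0,0,0],
    [-0.1276,0.0115,0.24,0,0,0],
    [-0.1276,0.0115,0.3,0,0,0],
  ],
)

```text
time_s: 6.75
tcp_pos: [0.543, 0.2401, 0.2342]
ee_rot: [-0.002, -3.136, -0.001]
ft_force: [-1.0, -0.2, -3.9]
width: 0.0304
grip_force: 70.6
```

Emit:
step_arm(
  motion=[
    [0,0,0.02,0,0,0],
    [0,0,0.05,0,0,0],
    [0,0,0.07,0,0,0],
    [0,0,0.07,0,0,0],
    [0,0,0.07,0,0,0],
  ],
)

```text
time_s: 7.17
tcp_pos: [0.5446, 0.241, 0.2049]
ee_rot: [-0.001, -3.141, -0.003]
ft_force: [1.0, 0.5, -2.6]
width: 0.0303
grip_force: 70.5
```

```bash
python3 -c "
from h import *
go(pan+[0,0,.115],ori(0))
d=ctrl.capture('top');c=ctrl.capture('scene')
for n in('scene','top'):
  for m in ctrl.cut_out(n,'bottle')[:1]:print(n,m['p'],m['centre'],m['pixels'].sum())
  for m in ctrl.mark_of(n,'bottle')[:1]:print(n,m)
cv2.imwrite('pics/g5.png',np.hstack([cv2.resize(i['img'][120:270,80:230],(400,400)) for i in (c,d)])[:,:,::-1])
"
```

```text
t 7.1667 tcp [0.5446 0.241  0.2049] mm [ 0.6 -0.1 34.9] rows 0.8
ROW [0.0012, -0.0002, 0.0697, 0.0003, -0.0001, -0.0001]
scene 0.73 [163.9, 152.3] 635
scene {'centre': [172.7, 156.8], 'p': 0.65}
top 0.58 [216.4, 139.0] 638
top {'centre': [214.4, 145.4], 'p': 0.96}
```

View pics/g5.png

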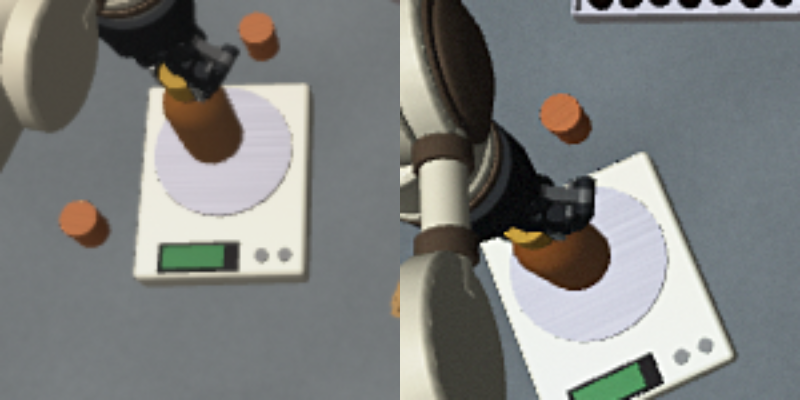

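The bottle hangs over the middle of the pan, with its base near (215,145) in the top view. That is what a base about 35 mm above the centre should show. I'm lowering it slowly.

Emit:
step_arm(
  motion=[
    [0.001,0,0.015,0,0,0],
    [0.001,0,0.03,0,0,0],
    [0.001,0,0.042,0,0,0],
    [0.001,0,0.05,0,0,0],
    [0.001,0,0.056,0,0,0],
  ],
)

```text
time_s: 7.88
tcp_pos: [0.5432, 0.2409, 0.1745]
ee_rot: [-0.001, -3.138, -0.002]
ft_force: [0.1, -1.0, -2.5]
width: 0.0305
grip_force: 70.5
```

Emit:
step_arm(
  motion=[
    [0,0,0.001,0,0,0],
    [0,0,0.003,0,0,0],
    [0,0,0.005,0,0,0],
    [0,0,0.007,0,0,0],
    [0,0,0.007,0,0,0],
  ],
)

```text
time_s: 8.3
tcp_pos: [0.5439, 0.2411, 0.1725]
ee_rot: [-0.0, -3.14, -0.003]
ft_force: [0.6, 0.5, -2.6]
width: 0.0307
grip_force: 70.5
```

Emit:
step_arm(
  motion=[
    [0,0,0.001,0,0,0],
    [0,0,0.002,0,0,0],
    [0,0,0.003,0,0,0],
    [0,0,0.004,0,0,0],
  ],
)

```text
time_s: 8.63
tcp_pos: [0.5438, 0.2411, 0.1704]
ee_rot: [-0.0, -3.14, -0.003]
ft_force: [-0.3, -0.4, -2.5]
width: 0.0306
grip_force: 70.5
```

Not touching yet, so I'm creeping on.

Emit:
step_arm(
  motion=[
    [0,0,0.001,0,0,0],
    [0,0,0.002,0,0,0],
    [0,0,0.003,0,0,0],
    [0,0,0.003,0,0,0],
  ],
)

```text
time_s: 8.97
tcp_pos: [0.5437, 0.2411, 0.1688]
ee_rot: [-0.0, -3.139, -0.003]
ft_force: [0.5, -0.1, -2.7]
width: 0.0302
grip_force: 70.5
```

Emit:
step_arm(
  motion=[
    [0,0,0.001,0,0,0],
    [0,0,0.002,0,0,0],
    [0,0,0.003,0,0,0],
    [0,0,0.003,0,0,0],
  ],
)

```text
time_s: 9.3
tcp_pos: [0.544, 0.2411, 0.1679]
ee_rot: [-0.0, -3.14, -0.003]
ft_force: [-0.4, 0.3, 1.2]
width: 0.0304
grip_force: 70.9
```

Contact: the force has changed sign. I'm opening partway, then more, then retreating straight up.

Emit:
step_arm(
  motion=[
    [0,0,0,0,0,0],
    [0,0,0,0,0,0],
    [0,0,0,0,0,0],
    [0,0,0,0,0,0],
  ],
  claw=65,
  force=20,
)

```text
time_s: 9.63
tcp_pos: [0.544, 0.2411, 0.1676]
ee_rot: [-0.001, -3.14, -0.003]
ft_force: [-1.4, 0.5, -0.4]
width: 0.0556
grip_force: 0.0
```

Emit:
step_arm(
  motion=[
    [0,0,-0.02,0,0,0],
    [0,0,-0.06,0,0,0],
    [0,0,-0.12,0,0,0],
    [0,0,-0.18,0,0,0],
    [0,0,-0.24,0,0,0],
  ],
)

```text
time_s: 10.05
tcp_pos: [0.5439, 0.2408, 0.2896]
ee_rot: [-0.0, -3.14, -0.003]
ft_force: [1.0, -0.1, 0.0]
width: 0.0555
grip_force: 0.0
```

Emit:
step_arm(
  motion=[
    [0.07,0,-0.02,0,0,0],
    [0.14,0,-0.02,0,0,0],
    [0.21,0,-0.02,0,0,0],
    [0.28,0,-0.02,0,0,0],
    [0.28,0,-0.02,0,0,0],
  ],
)

```text
time_s: 10.47
tcp_pos: [0.3989, 0.2412, 0.2979]
ee_rot: [0.003, -3.137, -0.003]
ft_force: [-0.4, 0.4, 0.2]
width: 0.0551
grip_force: 0.0
```

Emit:
step_arm(
  motion=[
    [0,0,0,0,0,0],
    [0,0,0,0,0,0],
    [0,0,0,0,0,0],
  ],
)

```text
time_s: 10.72
tcp_pos: [0.4051, 0.2408, 0.2984]
ee_rot: [-0.001, -3.141, -0.003]
ft_force: [-0.4, 0.2, -0.1]
width: 0.0553
grip_force: 0.0
```

```bash
python3 -c "
from h import *
d=ctrl.capture('top');c=ctrl.capture('scene')
print([[np.round(proj(i,pan+[0,0,z]),1) for z in(0,.145)] for i in(c,d)])
cv2.imwrite('pics/g6.png',np.hstack([cv2.resize(i['img'][120:270,80:230],(400,400)) for i in (c,d)])[:,:,::-1])
"
```

```text
[[array([176.4, 163.5]), array([153.7, 150.5])], [array([218.8, 150.2]), array([206.7, 131.5])]]
```

View pics/g6.png

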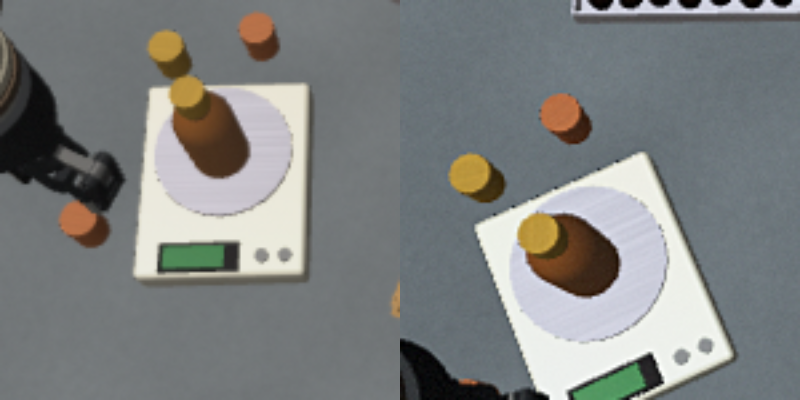

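The bottle stands upright on the pan. Its cap is at (156,150) in the scene and (207,132) in the top view; an upright bottle at the pan's centre would show it at (154,150) and (207,131).

```bash
python3 -c "
from h import *
print(ctrl.job_done())"
```

```text
the job is handed in; nothing more can be done
None
```

The bottle is standing upright and released in the middle of the scale pan, and the job was handed in at about 11 s; `job_done` reported no verdict.

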